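# Refit the microscope's stage plate

## Task

The microscope's black stage plate has been left lying loose on top of the stand, in front of its round recess. Without picking it up, nudge it across the deck with the fingertips until it drops into the recess and lies flush, black side still up; then push both stage clips in over it, as far as they swing. Leave everything else on the bench where it stands.

Things in the scene. Friction and masses are not known exactly. Their poses are not given: they have to be found in the camera images.
- stand: fixed, level microscope base, white with a flat light-grey deck 312 x 232 mm (local x -131 to +181, y +-116), 45 mm above the bench. Origin on the bench below the centre of the round recess; x points to the back (away from the robot at yaw 0, yaw within 0.4 rad), y left. Bare steel post 25 mm thick at local (148, 0), 200 mm above the deck (foot 60 mm wide, 20 high), with a 44 mm collar low on it
- recess (a point): centre of the floor of the recess in the deck: round, 64 mm across, 6 mm deep, flat pale floor (white, aluminium at the edge) 39 mm above the bench. The plate fits with 2 mm to spare all round; pushed over it, the plate tips its leading edge in when its centre is within about 10 mm of this point and drops wholly in within about 2 mm
- stage_plate: loose disc, 60 mm across, 6 mm thick, upper half black, lower half white plastic, about 25 g. Origin at the centre of its underside, z up through the black face. Starts flat on the deck (underside at 45 mm), its centre 45 to 85 mm from the recess centre on the robot's side (may overhang the recess); seated, its underside is at 39 mm and its top flush with the deck
- clip_left (a joint): angle (rad) of the left stage clip (local +y side) about its upright pivot: 0 = fully in, at its stop, blade pointing at the recess centre; grows as it swings out, clockwise seen from above, to 1.85 at the other stop. Starts swung out, 1.2 to 1.75. Light friction (about 0.5 N at the tip), no spring, stays where it is left
- clip_right (a joint): angle (rad) of the right stage clip (local -y side), mirror image: 0 = fully in, blade pointing at the recess centre; grows as it swings out, counter-clockwise seen from above, to 1.85. Starts 1.2 to 1.75
- clip_left_pivot (a point): pivot of the left clip at deck height, local (45, +58) mm of the stand, 73 mm from the recess centre. Clip: steel strip 9 mm wide, 3 mm thick, underside 2.5 and top 5.5 mm above the deck, from 10 mm behind the pivot to 56 mm beyond it, the last 7 mm bent up to 14 mm above the deck; pivot screw 13 mm across, 11 mm high
- clip_right_pivot (a point): pivot axis of the right clip at deck height, at local (45, -58) mm of the stand; the clip is a mirror twin of the left one
- clip_left_tip (a point): upturned tip of the left clip, 56 mm from its pivot and 8 mm above the deck; fully in, it lies 17 mm from the recess centre, over the plate
- clip_right_tip (a point): upturned tip of the right clip, likewise
- petri_dish: small clear petri dish, 35 mm across, 10 mm high, standing on the deck's back right corner. Not to be moved. Origin at the centre of its underside
- eyepiece: black microscope eyepiece standing on the deck's back left corner, 34 mm across, 46 mm high. Not to be moved. Origin at the centre of its underside
- tweezers: steel tweezers lying on the green mat left of the stand, 130 mm long (along x), 7 mm high. Not to be moved. Origin mid-length on the underside
- sample_jar: amber glass jar with white lid, 48 mm across, 55 mm high, on the right of the mat. Not to be moved. Origin at the centre of its underside
- wash_bottle: white wash bottle with blue cap and bent spout, 64 mm across, 185 mm high, at the back left. Not to be moved. Origin at the centre of its underside
- air_blower: black rubber air blower standing on end, 58 mm across, 110 mm high, at the front left. Not to be moved. Origin at the centre of its underside
- slide_box: blue slide box, 85 x 85 x 30 mm, on the right of the mat. Not to be moved. Origin at the centre of its underside

How it is judged:
By the outcome, as a careful person would: the job done as asked, in the order asked, and still so for the second after the job is handed in, with the robot touching nothing.
It also fails if it takes over 58 s, if anything falls off the work surface, if the arm or the gripper's body presses on something with over 40 N, if the wrist force passes 120 N, or if a joint passes its speed limit or range.

## Robot

A 7-joint arm with a two-finger parallel gripper is mounted at the origin on the work surface. World frame = base frame: x ahead of the robot, y to its left, z up, the work surface at z = 0. Lengths are in m, angles in degrees, forces in N, time in s.
With the tool pointing down it reaches from about 0.425 to 0.875 m from the base axis. Payload 8.4 kg.
Tool frame: the origin (TCP) lies on the mounting face of the last link; the fingertips stand 182 mm ahead of it and the grasp point (between the pads) lies 164 mm ahead of it; z points along the fingers, y is the line along which they close (so a half turn about z gives the same grasp; the last joint's range is limited). The gripper opens to 87 mm and grips with 3 to 60 N. Pads are 19 mm wide; open, the fingers measure 117 mm over their backs; the gripper's body (75 mm by 190 mm) begins 51 mm behind the grasp point.
Start: joints at [-69.511, 19.091, 2.286, 83.961, -0.768, 76.965, -3.352], TCP at [0.287, 0.583, 0.405] pointing down, gripper open.
Joint ranges: [-147.57, 147.57], [-21.85, 119.76], [-74.77, 79.35], [14.55, 137.4], [-85.83, 265.84], [4.83, 119.75], [-152.11, 152.11]. Speed limits (degrees/s): [127.2, 127.2, 159.86, 159.86, 180, 180, 180].

## Interface

Orientations are given as a 3x3 rotation matrix whose columns are the frame's x, y, z axes.
In Python, from rig import r gives the robot as it stands.
- The arm moves only by the tool play_rows, never from a script. Its argument "steps" is one flat list of numbers, 7 for each row, row after row: the shift along the tool's x, y, z in cm, then the turn, a rotation vector about the tool's x, y, z in rad, then the finger opening in cm, from 0 to 8.7. In form: [dx, dy, dz, rx, ry, rz, jaw, dx, dy, dz, rx, ry, rz, jaw, ...]. A call has 1 to 10 rows; each row is the pose to reach, as a shift and turn from the pose commanded when the call began, along the tool's axes at that moment; what a row does not reach only later rows make up. A row lasts 1/12 s, in which the tool goes at most 41.7 mm and 7.16 degrees, less where a joint would pass 70% of its speed; a pose out of reach is approached as far as the arm can. A call with a gripper value outside its range is refused whole. The fingers move at their own pace and stop on an object; the grip force is fixed at half the most. Time passes only in rows, so rows that repeat a pose let the fingers close. It gives the time, the measured TCP pose, the force, the opening and the grip force at its end, in the units of the state.
- r.get_state(): the state, without advancing time (a new reading comes with each control period).
- r.camera(name): name is "scene" or "top"; returns the picture (420x560x3 uint8, blue, green, red); there is no depth.
- r.camera_params(name): a dict with "mtx" (3x3 intrinsics, pixels), "distortion" ([k1, k2, p1, p2, k3] as OpenCV has them; the pictures are not rectified), "rvec" (rotation vector, rad) and "tvec" (3), from world to camera coordinates, as OpenCV has them. Camera axes: x right, y down, z forward; pixel columns grow to the right and rows downward; lengths in m; the calibration is good to about 2 mm. A picture is of the moment at which its call begins. camera_params takes no time and is no camera call.
- r.finish_job(): hands the job in; it is judged then, once.
Trained networks look in the newest picture that a camera, given by its name, has taken for a name from the list of things; names that differ only in an ending like _2 or _b are one class to them, and where a whole thing is asked for, a point or a joint stands for the part that bears it (a point fixed in the world has none). Each returns a list of dicts, best first, with "score" (0 to 1); they miss things now and then, are a little off and sometimes report something else, mostly with a low value. They report only what shows in the picture. A call takes as long as a camera call.
- r.outline_of(camera, query): "mask" (420x560 bool, what is visible of it) and "xy" ([column, row] in pixels, amid what is visible of it).
The state is a dict: "time_s": time; "qpos": joint angles; "joint_velocities": joint speeds; "tau": joint torques, N m; "position": TCP position; "eef_rot": TCP orientation; "wrist_force": force on the tool from outside, world axes, zero at the start; "ft_torque": the same for the moment, N m; "width": opening from 0.0 (shut) to 1.0 (fully open); "gripper_force": force on a finger pad.
Only numpy, scipy, OpenCV 4.12 (cv2) and the standard library are available. Lean on these libraries where they do the work, as an engineer would, in place of code of your own. Each camera call takes 0.05 s, during which the arm holds its last target. There are 200 camera calls.

## Working session

There is one attempt and no reset: what is moved stays moved. The work goes in short steps, Python scripts to look and compute and a tool call to move; the robot and the scene stay as the last step left them, time stands still between calls to the robot, and variables do not carry over. Pictures are saved under pics/ and viewed, at most 10 in all, crops included, and the job is handed in when it is done.

Besides the shell and the picture viewer there is one more tool, called after "Call:" by a JSON object that holds its "method" and its "body". play_rows: Moves the arm, as the interface text tells. Its arguments: {"type":"object","properties":{"steps":{"type":"array"}},"required":["steps"]}

```bash
ls; mkdir -p pics; python3 - <<'E'
from rig import r
import cv2
for n in("scene","top"):
    cv2.imwrite(f"pics/{n}0.png",r.camera(n)); p=r.camera_params(n); print(n,p)
    for q in("stage_plate","clip_left","clip_right","stand","petri_dish","eyepiece"):
        o=r.outline_of(n,q); print(q,[(round(d["score"],2),d["xy"],int(d["mask"].sum())) for d in o[:2]])
s=r.get_state();print(s["time_s"],s["position"],s["eef_rot"],s["width"])
E
```

```text
pics
scene {'mtx': array([[398.73099991,   0.        , 284.59086694],
       [  0.        , 398.73099991, 203.70530134],
       [  0.        ,   0.        ,   1.        ]]), 'distortion': array([-0.06160926,  0.        ,  0.        ,  0.        ,  0.        ]), 'rvec': array([ 2.09609728,  1.05115195, -0.50374388]), 'tvec': array([-0.30539611, -0.24960919,  1.60634114])}
stage_plate [(0.71, [270.2, 204.4], 217)]
clip_left []
clip_right [(0.59, [263.1, 231.4], 64), (0.59, [287.2, 232.1], 6526)]
stand [(0.88, [286.1, 232.9], 6667)]
petri_dish [(0.63, [279.2, 262.4], 130)]
eyepiece [(0.68, [324.8, 234.1], 192)]
top {'mtx': array([[435.58238603,   0.        , 278.34025803],
       [  0.        , 435.58238603, 218.61275204],
       [  0.        ,   0.        ,   1.        ]]), 'distortion': array([0.04226402, 0.        , 0.        , 0.        , 0.        ]), 'rvec': array([ 2.02119497, -2.1973961 ,  0.2326184 ]), 'tvec': array([0.03678429, 0.5512196 , 1.09987808])}
stage_plate [(0.94, [300.2, 232.1], 371), (0.53, [83.9, 310.0], 462)]
clip_left [(0.66, [271.4, 192.6], 50), (0.61, [450.2, 189.5], 1071)]
clip_right []
stand [(0.77, [297.1, 199.8], 9567), (0.41, [81.9, 311.7], 464)]
petri_dish []
eyepiece [(0.65, [299.6, 198.6], 9422), (0.61, [266.2, 151.9], 180)]
0.7 [0.28668168 0.58334216 0.40474926] [[-8.97483955e-01  4.41047106e-01 -1.52046558e-05]
 [ 4.41047106e-01  8.97483955e-01 -1.65559495e-05]
 [ 6.34398097e-06 -2.15646685e-05 -1.00000000e+00]] 1.0010575786165858
```

```bash
python3 - <<'E'
import cv2
a=cv2.imread("pics/top0.png")[120:270,200:400]; cv2.imwrite("pics/t1.png",cv2.resize(a,None,fx=4,fy=4,interpolation=cv2.INTER_CUBIC))
E
```

```text
(no output)
```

View pics/t1.png

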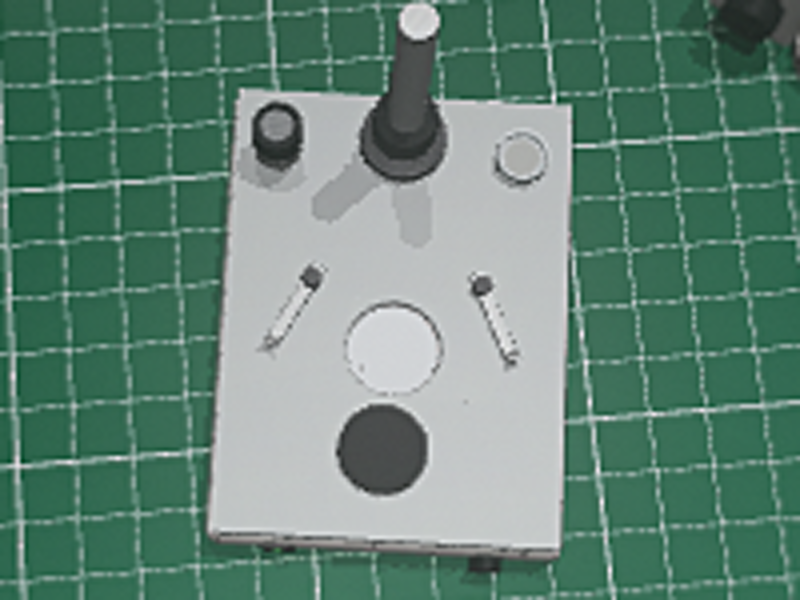

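View pics/top0.png

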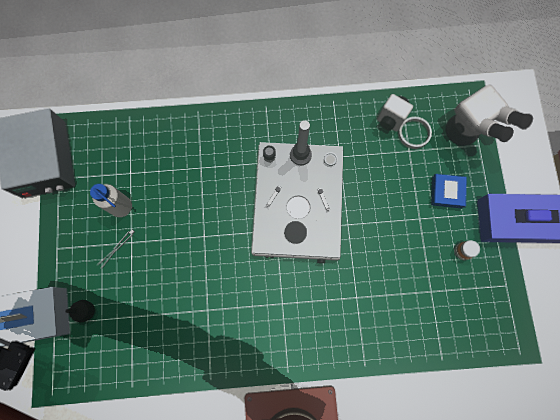

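The top view shows the recess at about (298, 207), the plate at (295.5, 232.5), the left clip pivot/tip at (278, 189)/(267, 206) and the right at (320, 191.5)/(328, 210.5). The network's plate xy is 5 px off, so I measure the dark blob itself.

```bash
cat > h.py <<'E'
import numpy as np, cv2
from rig import r
def ray(name,uv,z):
    p=r.camera_params(name); n=cv2.undistortPoints(np.float64(uv).reshape(-1,1,2),p["mtx"],p["distortion"]).reshape(-1,2)
    R=cv2.Rodrigues(p["rvec"])[0]; c=-R.T@p["tvec"]; d=np.c_[n,np.ones(len(n))]@R
    return c+d*((z-c[2])/d[:,2])[:,None]
def proj(name,P):
    p=r.camera_params(name); return cv2.projectPoints(np.float64(P),p["rvec"],p["tvec"],p["mtx"],p["distortion"])[0].reshape(-1,2)
def blob(img,seed,thr=110):  # dark blob near seed
    m=(img.max(2)<thr).astype(np.uint8); n,l,s,c=cv2.connectedComponentsWithStats(m)
    i=min((k for k in range(1,n) if s[k,4]>150),key=lambda k:np.hypot(*(c[k]-seed))); return c[i],s[i,4]
def plate(z=.051,seed=(295.5,232.5)):
    c,a=blob(r.camera("top"),seed); return ray("top",c,z)[0],a
def T(x,y,yaw,L): # stand local->world
    L=np.atleast_2d(L); c,s=np.cos(yaw),np.sin(yaw); return np.c_[x+c*L[:,0]-s*L[:,1],y+s*L[:,0]+c*L[:,1]]
E
python3 - <<'E'
from h import *
from scipy.optimize import least_squares
img=cv2.imread("pics/top0.png"); c,a=blob(img,(295.5,232.5)); P=ray("top",c,.051)[0]
print("plate",c,a,P)
q=lambda u,v:(200+u/4-.4,120+v/4-.4)
px=np.array([q(393,348),q(312,277),q(482,286),q(240,90),q(572,105),q(558,551),q(208,532)])
z=[.045,.056,.056,.045,.045,.045,.045]
L=np.array([[0,0],[45,58],[45,-58],[181,116],[181,-116],[-131,-116],[-131,116]])/1e3
W=np.array([ray("top",[u],k)[0][:2] for u,k in zip(px,z)]); print(W.round(4))
s=least_squares(lambda p:(T(*p,L)-W).ravel(),[*W[0],0]); print("stand",s.x,(s.fun*1e3).round(1))
x,y,w=s.x
for n,t,sg in(("l",q(268,345),1),("r",q(511,361),-1)):
    t=ray("top",[t],.057)[0][:2]; pv=T(x,y,w,[.045,sg*.058])[0]; d=t-pv
    inn=np.array([x,y])-pv; ang=np.arctan2(inn[0]*d[1]-inn[1]*d[0],inn@d); print(n,pv,t,np.hypot(*d),-sg*ang)
print("plate local mm",(T(0,0,-w,P[:2]-[x,y])*1e3).round(1), "yaw deg",np.degrees(w))
E
```

```text
plate [295.12373737 231.96969697] 396 [ 0.51414751 -0.05093167  0.051     ]
[[ 0.5842 -0.065 ]
 [ 0.6354 -0.0142]
 [ 0.6195 -0.1282]
 [ 0.7781  0.0245]
 [ 0.7473 -0.2053]
 [ 0.4378 -0.1606]
 [ 0.4696  0.0687]]
stand [ 0.58339702 -0.06478771 -0.14018548] [-0.8  0.2  0.6  0.6  0.4 -0.3  0.7  0.3 -0.9  0.4 -0.3 -0.7  0.3 -0.3]
l [ 0.63605973 -0.01364439] [0.59041007 0.01913921] 0.05620191976486092 1.3935703023011963
r [ 0.61985142 -0.12850644] [ 0.56577624 -0.14200054] 0.05573343856522497 1.2956821334421547
plate local mm [[-70.5   4. ]] yaw deg -8.032036561832651
```

```bash
cat >> h.py <<'E'
from scipy.spatial.transform import Rotation as Ro
S=(.58340,-.06479,-.14019)
def rows(*L): # each: local x,y mm, tip height mm above deck, yaw deg of tool x from local -x
    s=r.get_state(); R0=np.array(s["eef_rot"]); p0=np.array(s["position"])
    for x,y,h,ps in L:
        w=np.array([*T(*S,[x/1e3,y/1e3])[0],.045+.182+h/1e3]); a=S[2]+np.pi+np.radians(ps)
        X=np.array([np.cos(a),np.sin(a),0]); Z=np.array([0,0,-1.]); R=np.c_[X,np.cross(Z,X),Z]
        print((x,y,h,ps),"->",(R0.T@(w-p0)*100).round(2),Ro.from_matrix(R0.T@R).as_rotvec().round(3))
def where():
    s=r.get_state(); p=s["position"]; R=s["eef_rot"]; l=T(0,0,-S[2],np.array(p[:2])-S[:2])[0]*1e3
    print("t",s["time_s"],"tip local",l.round(1),"h",round((p[2]-.227)*1e3,1),"yaw",round(np.degrees(np.arctan2(R[1][0],R[0][0])-S[2]-np.pi)%360,2),"w",s["width"]*8.7,"F",np.round(s["wrist_force"],1),"q7",s["qpos"][6])
E
python3 - <<'E'
from h import *
where(); rows((-119,4,178,0),(-119,4,30,0),(-119,4,1.7,0))
E
```

```text
t 0.7 tip local [-384.4  600.3] h 177.7 yaw 341.86 w 8.709200933964295 F [-0.2 -0.   0.1] q7 -3.350614361150602
(-119, 4, 178, 0) -> [-4.378e+01 -4.841e+01 -2.000e-02] [-0.    -0.    -0.317]
(-119, 4, 30, 0) -> [-43.78 -48.41  14.78] [-0.    -0.    -0.317]
(-119, 4, 1.7, 0) -> [-43.78 -48.41  17.61] [-0.    -0.    -0.317]
```

Call:
{"method": "play_rows", "body": {"steps": [-43.78,-48.41,0,0,0,-0.317,4,-43.78,-48.41,0,0,0,-0.317,4,-43.78,-48.41,0,0,0,-0.317,4,-43.78,-48.41,0,0,0,-0.317,4,-43.78,-48.41,0,0,0,-0.317,4,-43.78,-48.41,0,0,0,-0.317,4,-43.78,-48.41,0,0,0,-0.317,4,-43.78,-48.41,0,0,0,-0.317,4,-43.78,-48.41,0,0,0,-0.317,4,-43.78,-48.41,0,0,0,-0.317,4]}}

```text
time_s: 1.53
position: [0.4013, 0.1806, 0.4051]
eef_rot: [[-0.99, 0.139, 0.001], [0.139, 0.99, 0.001], [-0.0, 0.001, -1.0]]
wrist_force: [1.7, 0.4, 0.7]
width: 0.469
gripper_force: 0.0
```

```bash
python3 - <<'E'
from h import *
where(); rows((-119,4,178,0),(-119,4,25,0))
E
```

```text
t 1.5333 tip local [-214.6  217.5] h 178.1 yaw 0.02 w 4.079722450318833 F [1.7 0.4 0.7] q7 50.20172386633138
(-119, 4, 178, 0) -> [-9.550e+00 -2.135e+01 -1.000e-02] [0.001 0.    0.   ]
(-119, 4, 25, 0) -> [ -9.55 -21.37  15.29] [0.001 0.    0.   ]
```

Call:
{"method": "play_rows", "body": {"steps": [-9,-20,0,0,0,0,4,-9,-20,0,0,0,0,4,-9,-20,0,0,0,0,4,-9,-20,0,0,0,0,4,-9,-20,0,0,0,0,4,-9,-20,0,0,0,0,4,-9,-20,14,0,0,0,4,-9,-20,14,0,0,0,4,-9,-20,14,0,0,0,4,-9,-20,14,0,0,0,4]}}

```text
time_s: 2.37
position: [0.4604, -0.0281, 0.2603]
eef_rot: [[-0.99, 0.14, -0.005], [0.14, 0.99, -0.001], [0.005, -0.002, -1.0]]
wrist_force: [-1.5, -0.0, -1.0]
width: 0.462
gripper_force: 0.0
```

Call:
{"method": "play_rows", "body": {"steps": [0,0,0,0,0,0,4,0,0,0,0,0,0,4,0,0,0,0,0,0,4]}}

```text
time_s: 2.62
position: [0.4633, -0.0279, 0.2663]
eef_rot: [[-0.99, 0.139, 0.002], [0.139, 0.99, 0.0], [-0.002, 0.001, -1.0]]
wrist_force: [-0.6, -0.5, 0.6]
width: 0.461
gripper_force: 0.0
```

```bash
python3 - <<'E'
from h import *
where(); rows((-119,4,1.7,0))
cv2.imwrite("pics/a.png",cv2.resize(r.camera("scene")[130:290,180:380],None,fx=4,fy=4,interpolation=cv2.INTER_CUBIC)[:600])
E
```

```text
t 2.6167 tip local [-124.1   19.7] h 39.3 yaw 0.02 w 4.012922072278315 F [-0.6 -0.5  0.6] q7 83.15886654373041
(-119, 4, 1.7, 0) -> [-0.5  -1.57  3.76] [0.001 0.002 0.   ]
```

View pics/a.png

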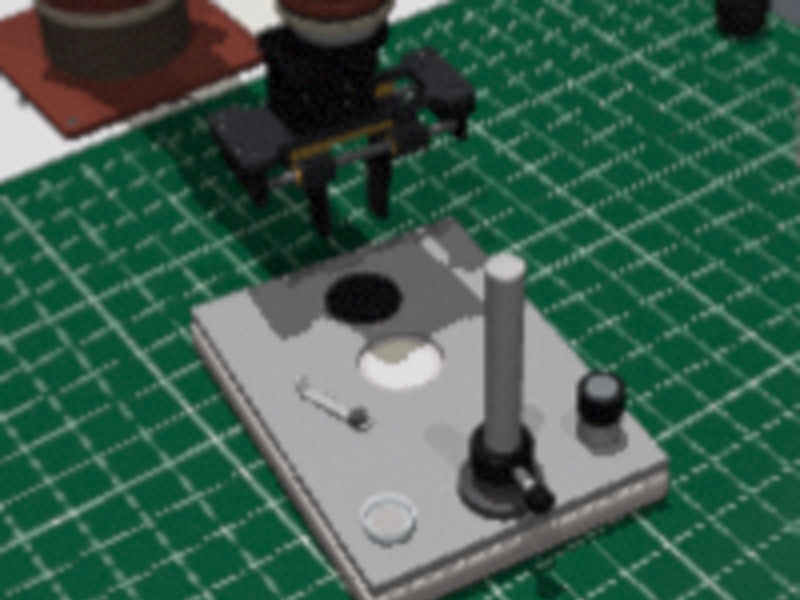

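The arm hovers behind the plate, which is at (362, 298) with the fingers at (322, 225) and (378, 210); nothing has been disturbed. Descending.

Call:
{"method": "play_rows", "body": {"steps": [-0.5,-1.57,1,0,0,0,4,-0.5,-1.57,2,0,0,0,4,-0.5,-1.57,3,0,0,0,4,-0.5,-1.57,3.5,0,0,0,4,-0.5,-1.57,3.5,0,0,0,4,-0.5,-1.57,3.5,0,0,0,4,-0.5,-1.57,3.5,0,0,0,4]}}

```text
time_s: 3.25
position: [0.4654, -0.0438, 0.2301]
eef_rot: [[-0.99, 0.139, 0.0], [0.139, 0.99, 0.0], [-0.0, 0.0, -1.0]]
wrist_force: [-0.7, -0.0, -0.4]
width: 0.46
gripper_force: 0.0
```

```bash
python3 - <<'E'
from h import *
where(); rows((-119,4,1.5,0),(-60,1,1.5,0),(-40,0,1.5,0))
E
```

```text
t 3.25 tip local [-119.8    4.3] h 3.1 yaw 0.05 w 3.998448317371576 F [-0.7 -0.  -0.4] q7 88.02359584409096
(-119, 4, 1.5, 0) -> [-0.08 -0.03  0.16] [0.    0.    0.001]
(-60, 1, 1.5, 0) -> [-5.98 -0.34  0.16] [0.    0.    0.001]
(-40, 0, 1.5, 0) -> [-7.98 -0.44  0.16] [0.    0.    0.001]
```

Call:
{"method": "play_rows", "body": {"steps": [-0.6,-0.03,0.13,0,0,0,4,-1.3,-0.06,0.13,0,0,0,4,-2.0,-0.1,0.13,0,0,0,4,-2.7,-0.14,0.13,0,0,0,4,-3.4,-0.18,0.13,0,0,0,4,-4.1,-0.22,0.13,0,0,0,4,-4.8,-0.26,0.13,0,0,0,4,-5.5,-0.3,0.13,0,0,0,4,-6.1,-0.34,0.13,0,0,0,4,-6.3,-0.36,0.13,0,0,0,4]}}

```text
time_s: 4.08
position: [0.5281, -0.0567, 0.2285]
eef_rot: [[-0.99, 0.139, 0.0], [0.139, 0.99, -0.0], [-0.0, -0.0, -1.0]]
wrist_force: [0.0, 0.3, -0.1]
width: 0.461
gripper_force: 0.2
```

```bash
python3 - <<'E'
from h import *
where(); rows((-40,0,1.5,0),(-30,0,1.5,0))
im=r.camera("top"); cv2.imwrite("pics/b.png",cv2.resize(im[160:260,230:360],None,fx=6,fy=6,interpolation=cv2.INTER_CUBIC))
E
```

```text
t 4.0833 tip local [-55.9   0.3] h 1.5 yaw 0.02 w 4.007327624548008 F [ 0.   0.3 -0.1] q7 93.62261172735013
(-40, 0, 1.5, 0) -> [-1.59 -0.03 -0.  ] [-0.  0.  0.]
(-30, 0, 1.5, 0) -> [-2.59 -0.03 -0.  ] [-0.  0.  0.]
```

View pics/b.png

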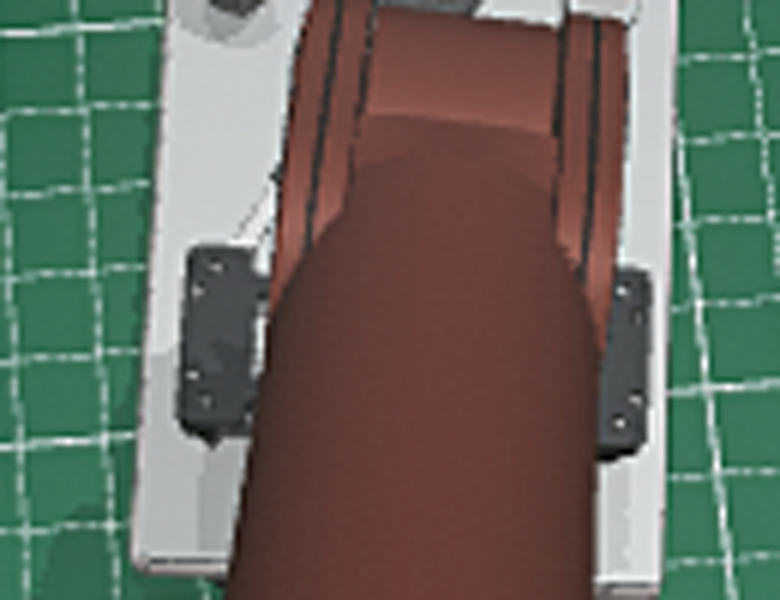

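The arm hides the plate from above; the scene camera must do.

```bash
python3 - <<'E'
from h import *
im=r.camera("scene")
def ring(lx,ly,z,rad):
    a=np.linspace(0,2*np.pi,60); q=T(*S,np.c_[lx+rad*np.cos(a),ly+rad*np.sin(a)]/1e3); return proj("scene",np.c_[q,np.full(60,z)])
big=cv2.resize(im[180:255,220:320],None,fx=8,fy=8,interpolation=cv2.INTER_CUBIC)
for p,c in((ring(0,0,.045,32),(0,0,255)),(ring(-24,0,.051,30),(255,255,0))):
    cv2.polylines(big,[(((p-[220,180])+.5)*8).astype(int)],True,c,1)
cv2.imwrite("pics/c.png",big)
E
```

```text
(no output)
```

View pics/c.png

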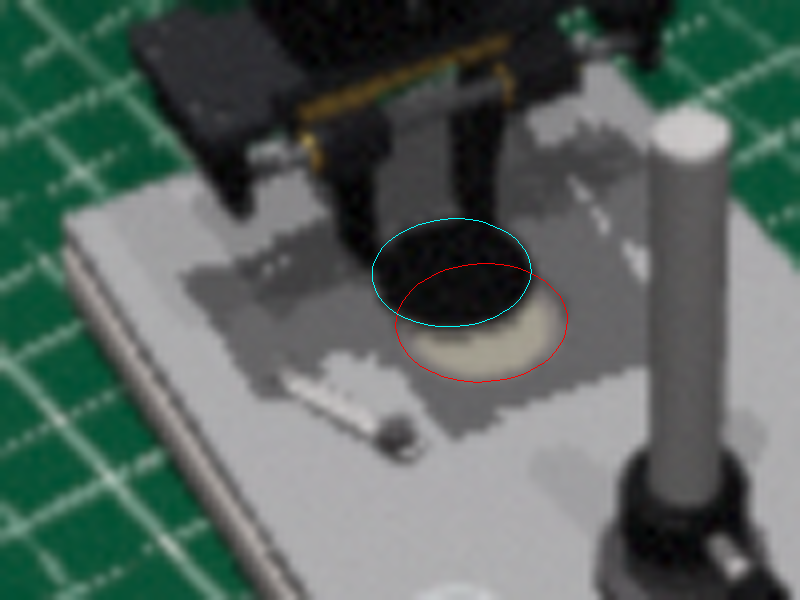

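The plate matches the prediction (cyan ring at local x −24 on the black disc), partly over the recess (red). Pushing on slowly.

Call:
{"method": "play_rows", "body": {"steps": [-0.5,0,0,0,0,0,4,-1.0,-0.02,0,0,0,0,4,-1.4,-0.03,0,0,0,0,4,-1.7,-0.03,0,0,0,0,4,-1.9,-0.03,0,0,0,0,4,-2.1,-0.03,0,0,0,0,4,-2.25,-0.03,0,0,0,0,4,-2.4,-0.03,0,0,0,0,4,-2.4,-0.03,0,0,0,0,4]}}

```text
time_s: 4.93
position: [0.551, -0.0601, 0.2285]
eef_rot: [[-0.99, 0.139, 0.0], [0.139, 0.99, -0.0], [-0.0, -0.0, -1.0]]
wrist_force: [0.3, 0.5, 1.1]
width: 0.463
gripper_force: 0.0
```

```bash
python3 - <<'E'
from h import *
where()
im=r.camera("scene")
def ring(lx,ly,z,rad):
    a=np.linspace(0,2*np.pi,60); q=T(*S,np.c_[lx+rad*np.cos(a),ly+rad*np.sin(a)]/1e3); return proj("scene",np.c_[q,np.full(60,z)])
big=cv2.resize(im[180:255,220:320],None,fx=8,fy=8,interpolation=cv2.INTER_CUBIC)
for p,c in((ring(0,0,.045,32),(0,0,255)),(ring(0,0,.045,30),(255,255,0))):
    cv2.polylines(big,[(((p-[220,180])+.5)*8).astype(int)],True,c,1)
cv2.imwrite("pics/d.png",big)
E
```

```text
t 4.9333 tip local [-32.7   0.1] h 1.5 yaw 0.02 w 4.0251027793637775 F [0.3 0.5 1.1] q7 94.97921132140613
```

View pics/d.png

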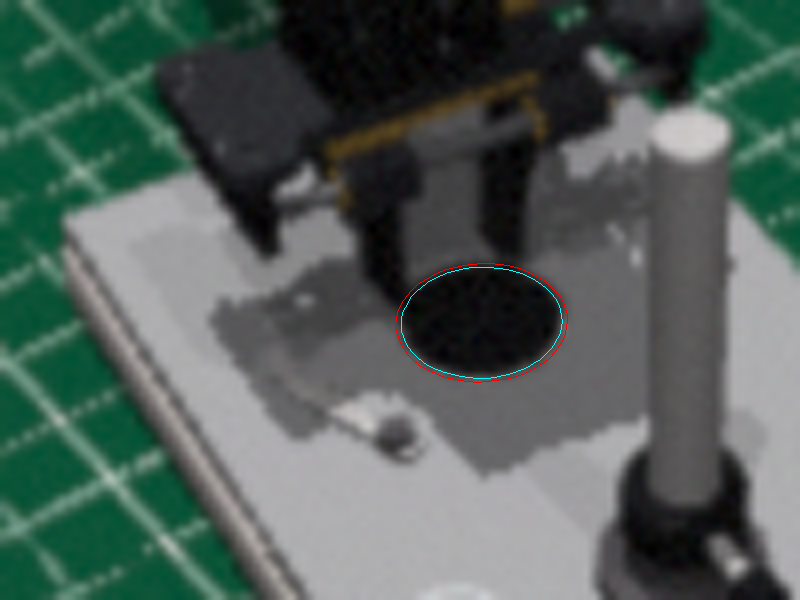

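Call:
{"method": "play_rows", "body": {"steps": [-0.15,0,0,0,0,0,4,-0.3,0,0,0,0,0,4,-0.4,0,0,0,0,0,4,-0.4,0,0,0,0,0,4,-0.4,0,-1.5,0,0,0,0,-0.4,0,-3.0,0,0,0,0,-0.4,0,-3.0,0,0,0,0,-0.4,0,-3.0,0,0,0,0]}}

```text
time_s: 5.65
position: [0.5551, -0.0607, 0.259]
eef_rot: [[-0.99, 0.139, 0.002], [0.139, 0.99, 0.0], [-0.001, 0.0, -1.0]]
wrist_force: [-0.7, 0.5, 0.5]
width: 0.238
gripper_force: 0.0
```

```bash
cat >> h.py <<'E'
def pus(side,th,d,rad=42): # tip-centre local x,y and yaw for pusher on the outer side of a clip
    f=np.radians(232.2)-th; n=np.array([-np.sin(f),np.cos(f)])
    q=np.array([45,58])+rad*np.array([np.cos(f),np.sin(f)])-d*n
    ps=np.degrees(f)-180
    return (round(q[0],1),round(side*q[1],1),round(side*ps,1))
E
python3 - <<'E'
from h import *
where()
for th in(1.39,): x,y,ps=pus(1,th,31); rows((x,y,32,ps),(x,y,3,ps))
E
```

```text
t 5.65 tip local [-28.6   0.1] h 32.0 yaw 0.03 w 2.0706220883643938 F [-0.7  0.5  0.5] q7 93.82258688228173
(np.float64(22.0), np.float64(104.9), 32, np.float64(-27.4)) -> [-5.070e+00  1.048e+01  1.000e-02] [0.001 0.001 0.479]
(np.float64(22.0), np.float64(104.9), 3, np.float64(-27.4)) -> [-5.06 10.48  2.91] [0.001 0.001 0.479]
```

Call:
{"method": "play_rows", "body": {"steps": [-2.0,3.5,0,0,0,0.12,0,-4,7,0,0,0,0.24,0,-5.06,10.48,0,0,0,0.36,0,-5.06,10.48,0,0,0,0.479,0,-5.06,10.48,0,0,0,0.479,0,-5.06,10.48,1,0,0,0.479,0,-5.06,10.48,2,0,0,0.479,0,-5.06,10.48,2.6,0,0,0.479,0,-5.06,10.48,2.6,0,0,0.479,0,-5.06,10.48,2.6,0,0,0.479,0]}}

```text
time_s: 6.48
position: [0.619, 0.035, 0.2318]
eef_rot: [[-0.814, 0.58, -0.001], [0.58, 0.814, -0.0], [0.001, -0.001, -1.0]]
wrist_force: [0.4, 0.6, -0.0]
width: 0.006
gripper_force: 0.0
```

```bash
python3 - <<'E'
from h import *
where()
c,a=blob(r.camera("top"),(298,207)); P=ray("top",c,.045)[0]; print("plate",c,a,T(0,0,-S[2],P[:2]-S[:2])*1e3)
for th,d in((1.39,24),(1.25,20),(1.1,20),(.95,20),(.8,20),(.65,20),(.5,20),(.35,20)): x,y,ps=pus(1,th,d); rows((x,y,3,ps))
for n in("top","scene"):
    im=r.camera(n); u,v=(235,150) if n=="top" else (220,180)
    cv2.imwrite(f"pics/e_{n}.png",cv2.resize(im[v:v+75,u:u+100],None,fx=8,fy=8,interpolation=cv2.INTER_CUBIC))
E
```

```text
t 6.4833 tip local [ 21.3 103.8] h 4.8 yaw 332.55 w 0.05319225805056977 F [ 0.4  0.6 -0. ] q7 61.87177004657232
plate [316.49444444 260.43888889] 180 [[-142.40876552  -56.06065962]]
(np.float64(18.8), np.float64(98.7), 3, np.float64(-27.4)) -> [-0.   -0.61  0.24] [-0.    -0.    -0.001]
(np.float64(12.0), np.float64(90.8), 3, np.float64(-19.4)) -> [ 0.24 -1.62  0.24] [-0.   -0.   -0.14]
(np.float64(7.5), np.float64(85.5), 3, np.float64(-10.8)) -> [ 0.39 -2.3   0.24] [-0.   -0.   -0.29]
(np.float64(3.8), np.float64(79.6), 3, np.float64(-2.2)) -> [ 0.45 -3.    0.24] [-0.    -0.    -0.441]
(np.float64(1.0), np.float64(73.2), 3, np.float64(6.4)) -> [ 0.4  -3.69  0.24] [-0.    -0.    -0.591]
(np.float64(-0.7), np.float64(66.5), 3, np.float64(15.0)) -> [ 0.25 -4.37  0.24] [-0.    -0.    -0.741]
(np.float64(-1.5), np.float64(59.6), 3, np.float64(23.6)) -> [-0.   -5.01  0.24] [-0.    -0.    -0.891]
(np.float64(-1.2), np.float64(52.6), 3, np.float64(32.1)) -> [-0.35 -5.62  0.24] [-0.    -0.    -1.039]
```

View pics/e_scene.png

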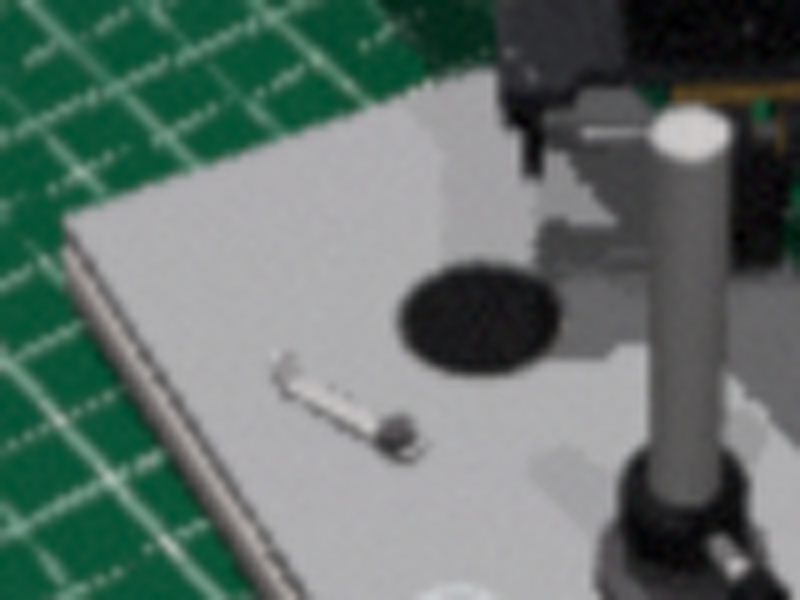

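The plate sits flush and centred at (480, 320) in the recess, with no white rim showing. The right clip is unmoved. Swinging in the left clip.

Call:
{"method": "play_rows", "body": {"steps": [0,0,0.22,0,0,0,0,0,-0.61,0.22,0,0,-0.02,0,0.24,-1.62,0.22,0,0,-0.14,0,0.36,-2.12,0.22,0,0,-0.25,0,0.43,-2.67,0.22,0,0,-0.37,0,0.44,-3.22,0.22,0,0,-0.49,0,0.39,-3.77,0.22,0,0,-0.61,0,0.26,-4.32,0.22,0,0,-0.73,0,0.07,-4.83,0.22,0,0,-0.85,0,0.07,-4.83,0.22,0,0,-0.85,0]}}

```text
time_s: 7.47
position: [0.5904, -0.0046, 0.2305]
eef_rot: [[-0.972, -0.234, 0.0], [-0.234, 0.972, -0.0], [-0.0, -0.0, -1.0]]
wrist_force: [0.1, -0.2, 0.3]
width: 0.005
gripper_force: 0.0
```

```bash
python3 - <<'E'
from h import *
where()
for th,d in((.5,20),(.4,20),(.3,20),(.2,20),(.1,20),(.0,20),(0,18),(0,30)): x,y,ps=pus(1,th,d); rows((x,y,3,ps))
for n in("top","scene"):
    im=r.camera(n); u,v=(235,150) if n=="top" else (220,180)
    cv2.imwrite(f"pics/f_{n}.png",cv2.resize(im[v:v+75,u:u+100],None,fx=5,fy=5,interpolation=cv2.INTER_CUBIC))
cv2.imwrite("pics/f.png",cv2.vconcat([cv2.imread("pics/f_top.png")[:300],cv2.imread("pics/f_scene.png")[:300]]))
E
```

```text
t 7.4667 tip local [-1.5 60.6] h 3.5 yaw 21.57 w 0.043829924966040844 F [ 0.1 -0.2  0.3] q7 109.51835377211751
(np.float64(-1.5), np.float64(59.6), 3, np.float64(23.6)) -> [ 0.04 -0.09  0.05] [-0.     0.    -0.035]
(np.float64(-1.4), np.float64(54.9), 3, np.float64(29.3)) -> [ 0.2  -0.53  0.05] [-0.     0.    -0.135]
(np.float64(-0.9), np.float64(50.3), 3, np.float64(35.0)) -> [ 0.32 -0.98  0.05] [-0.     0.    -0.234]
(np.float64(0.1), np.float64(45.7), 3, np.float64(40.7)) -> [ 0.4  -1.45  0.05] [-0.     0.    -0.334]
(np.float64(1.6), np.float64(41.3), 3, np.float64(46.5)) -> [ 0.42 -1.91  0.05] [-0.    -0.    -0.435]
(np.float64(3.5), np.float64(37.1), 3, np.float64(52.2)) -> [ 0.4  -2.37  0.05] [-0.    -0.    -0.535]
(np.float64(5.0), np.float64(35.8), 3, np.float64(52.2)) -> [ 0.31 -2.55  0.05] [-0.    -0.    -0.535]
(np.float64(-4.4), np.float64(43.2), 3, np.float64(52.2)) -> [ 0.91 -1.51  0.05] [-0.    -0.    -0.535]
```

View pics/f.png

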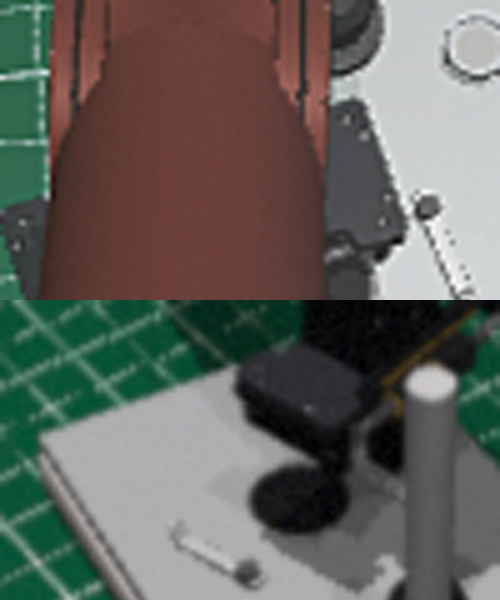

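Call:
{"method": "play_rows", "body": {"steps": [0.1,-0.3,0.07,0,0,-0.08,0,0.2,-0.53,0.07,0,0,-0.135,0,0.32,-0.98,0.07,0,0,-0.234,0,0.4,-1.45,0.07,0,0,-0.334,0,0.42,-1.91,0.07,0,0,-0.435,0,0.4,-2.37,0.07,0,0,-0.535,0,0.4,-2.37,0.07,0,0,-0.535,0,0.35,-2.46,0.07,0,0,-0.535,0,0.35,-2.46,0.07,0,0,-0.535,0]}}

```text
time_s: 8.32
position: [0.5932, -0.0273, 0.2295]
eef_rot: [[-0.724, -0.69, -0.0], [-0.69, 0.724, 0.0], [0.0, 0.0, -1.0]]
wrist_force: [-0.3, 0.6, -0.5]
width: 0.006
gripper_force: 0.0
```

```bash
python3 - <<'E'
from h import *
where()
for th,d in((0,20),(0,18),(0,16),(0,14),(0,12)): x,y,ps=pus(1,th,d); rows((x,y,3,ps))
E
```

```text
t 8.3167 tip local [ 4.5 38.5] h 2.5 yaw 51.67 w 0.05318616226398957 F [-0.3  0.6 -0.5] q7 139.816947440198
(np.float64(3.5), np.float64(37.1), 3, np.float64(52.2)) -> [ 0.17 -0.01 -0.05] [ 0.    -0.    -0.009]
(np.float64(5.0), np.float64(35.8), 3, np.float64(52.2)) -> [ 0.18 -0.21 -0.05] [ 0.    -0.    -0.009]
(np.float64(6.6), np.float64(34.6), 3, np.float64(52.2)) -> [ 0.17 -0.41 -0.05] [ 0.    -0.    -0.009]
(np.float64(8.2), np.float64(33.4), 3, np.float64(52.2)) -> [ 0.17 -0.61 -0.05] [ 0.    -0.    -0.009]
(np.float64(9.8), np.float64(32.2), 3, np.float64(52.2)) -> [ 0.16 -0.81 -0.05] [ 0.    -0.    -0.009]
```

Call:
{"method": "play_rows", "body": {"steps": [0.1,-0.1,0,0,0,0,0,0.1,-0.2,0,0,0,0,0,0.1,-0.3,0,0,0,0,0,0.1,-0.3,0,0,0,0,0]}}

```text
time_s: 8.65
position: [0.5945, -0.0305, 0.2295]
eef_rot: [[-0.721, -0.693, -0.0], [-0.693, 0.721, -0.0], [0.0, -0.0, -1.0]]
wrist_force: [0.9, 0.6, -0.5]
width: 0.007
gripper_force: 0.1
```

Call:
{"method": "play_rows", "body": {"steps": [0,-0.1,0,0,0,0,0,0,-0.2,0,0,0,0,0,0,-0.3,0,0,0,0,0,0,-0.3,0,0,0,0,0]}}

```text
time_s: 8.98
position: [0.5961, -0.0321, 0.2293]
eef_rot: [[-0.72, -0.694, -0.002], [-0.694, 0.72, 0.001], [0.001, 0.002, -1.0]]
wrist_force: [-5.0, 3.5, 2.9]
width: 0.004
gripper_force: 2.7
```

```bash
python3 - <<'E'
from h import *
where()
im=r.camera("scene"); cv2.imwrite("pics/g.png",cv2.resize(im[180:255,220:320],None,fx=8,fy=8,interpolation=cv2.INTER_CUBIC))
E
```

```text
t 8.9833 tip local [ 8.  34.2] h 2.3 yaw 51.95 w 0.03337324053270612 F [-5.   3.5  2.9] q7 140.6878141193337
```

View pics/g.png

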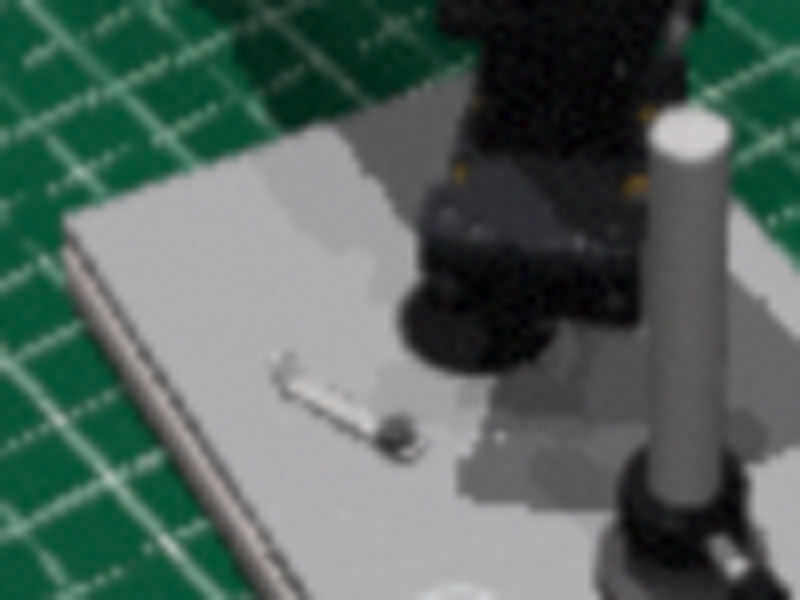

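A 6 N reaction straight against the push, near the angle-0 pose, means the left clip is at its stop. Backing off and lifting.

Call:
{"method": "play_rows", "body": {"steps": [0,0.5,0,0,0,0,0,0,1.0,0,0,0,0,0,0,1.0,-1.5,0,0,0,0,0,1.0,-3.5,0,0,0,0,0,1.0,-3.5,0,0,0,0,0,1.0,-3.5,0,0,0,0]}}

```text
time_s: 9.53
position: [0.59, -0.0253, 0.2657]
eef_rot: [[-0.721, -0.693, 0.003], [-0.693, 0.721, 0.0], [-0.002, -0.002, -1.0]]
wrist_force: [-0.0, -0.4, -0.5]
width: 0.005
gripper_force: 0.0
```

```bash
python3 - <<'E'
from h import *
where()
x,y,ps=pus(-1,1.296,27); rows((x,y,37,ps),(x,y,3,ps))
E
```

```text
t 9.5333 tip local [ 1. 40.] h 38.7 yaw 51.94 w 0.043927351209674635 F [-0.  -0.4 -0.5] q7 138.88592754227076
(np.float64(16.2), np.float64(-98.8), 37, np.float64(22.1)) -> [ 9.99 -9.75  0.17] [-0.001  0.002  0.521]
(np.float64(16.2), np.float64(-98.8), 3, np.float64(22.1)) -> [10.   -9.74  3.57] [-0.001  0.002  0.521]
```

Call:
{"method": "play_rows", "body": {"steps": [2.5,-2.5,0,0,0,0.12,0,5,-5,0,0,0,0.24,0,7.5,-7.5,0,0,0,0.36,0,10,-9.75,0,0,0,0.48,0,10,-9.75,0,0,0,0.521,0,10,-9.75,0,0,0,0.521,0,10,-9.75,1.5,0,0,0.521,0,10,-9.75,2.7,0,0,0.521,0,10,-9.75,3.2,0,0,0.521,0,10,-9.75,3.2,0,0,0.521,0]}}

```text
time_s: 10.37
position: [0.5846, -0.1637, 0.2305]
eef_rot: [[-0.97, -0.245, -0.003], [-0.245, 0.97, 0.001], [0.003, 0.002, -1.0]]
wrist_force: [-1.3, 0.7, -0.1]
width: 0.005
gripper_force: 0.0
```

Call:
{"method": "play_rows", "body": {"steps": [0,0,0,0,0,0,0,0,0,0,0,0,0,0]}}

```text
time_s: 10.53
position: [0.5854, -0.1648, 0.2329]
eef_rot: [[-0.97, -0.243, 0.0], [-0.243, 0.97, -0.0], [-0.0, -0.0, -1.0]]
wrist_force: [-0.2, 0.6, -0.4]
width: 0.003
gripper_force: 0.0
```

```bash
python3 - <<'E'
from h import *
where()
for th,d in((1.296,20),(1.2,16),(1.1,15),(1,15),(.9,15),(.8,15),(.7,15),(.6,15),(.5,15),(.4,15)): x,y,ps=pus(-1,th,d); rows((x,y,2.7,ps))
E
```

```text
t 10.5333 tip local [ 16.  -98.8] h 5.9 yaw 22.12 w 0.029963140771775077 F [-0.2  0.6 -0.4] q7 126.97739657487945
(np.float64(13.6), np.float64(-92.3), 2.7, np.float64(22.1)) -> [-0.02  0.69  0.32] [-0.  0.  0.]
(np.float64(9.3), np.float64(-85.3), 2.7, np.float64(16.6)) -> [0.11 1.5  0.32] [-0.     0.     0.096]
(np.float64(6.6), np.float64(-80.6), 2.7, np.float64(10.8)) -> [0.19 2.03 0.32] [-0.     0.     0.198]
(np.float64(4.5), np.float64(-76.7), 2.7, np.float64(5.1)) -> [0.23 2.48 0.32] [-0.     0.     0.297]
(np.float64(2.8), np.float64(-72.5), 2.7, np.float64(-0.6)) -> [0.23 2.93 0.32] [-0.     0.     0.397]
(np.float64(1.6), np.float64(-68.3), 2.7, np.float64(-6.4)) -> [0.18 3.36 0.32] [-0.     0.     0.498]
(np.float64(0.8), np.float64(-63.9), 2.7, np.float64(-12.1)) -> [0.09 3.8  0.32] [-0.     0.     0.597]
(np.float64(0.4), np.float64(-59.4), 2.7, np.float64(-17.8)) -> [-0.04  4.23  0.32] [-0.     0.     0.697]
(np.float64(0.5), np.float64(-55.0), 2.7, np.float64(-23.6)) -> [-0.21  4.64  0.32] [-0.     0.     0.798]
(np.float64(1.0), np.float64(-50.5), 2.7, np.float64(-29.3)) -> [-0.43  5.03  0.32] [-0.     0.     0.898]
```

Call:
{"method": "play_rows", "body": {"steps": [0,0,0.32,0,0,0,0,0,0.69,0.32,0,0,0,0,0.11,1.5,0.32,0,0,0.096,0,0.19,2.03,0.32,0,0,0.198,0,0.23,2.48,0.32,0,0,0.297,0,0.23,2.93,0.32,0,0,0.397,0,0.18,3.36,0.32,0,0,0.498,0,0.09,3.8,0.32,0,0,0.597,0,-0.04,4.23,0.32,0,0,0.697,0,-0.21,4.64,0.32,0,0,0.798,0]}}

```text
time_s: 11.37
position: [0.5758, -0.1189, 0.2295]
eef_rot: [[-0.849, 0.529, 0.0], [0.529, 0.849, 0.0], [0.0, 0.0, -1.0]]
wrist_force: [-0.7, -0.2, -0.3]
width: 0.006
gripper_force: 0.2
```

Call:
{"method": "play_rows", "body": {"steps": [0,0,0,0,0,0,0,0,0,0,0,0,0,0]}}

```text
time_s: 11.53
position: [0.576, -0.1189, 0.2295]
eef_rot: [[-0.853, 0.522, 0.0], [0.522, 0.853, -0.0], [-0.0, 0.0, -1.0]]
wrist_force: [0.9, -0.6, -1.1]
width: 0.005
gripper_force: 0.0
```

```bash
python3 - <<'E'
from h import *
where()
for th,d in((.4,15),(.3,15),(.2,15),(.1,15),(0,15)): x,y,ps=pus(-1,th,d); rows((x,y,2.7,ps))
E
```

```text
t 11.5333 tip local [  0.3 -54.6] h 2.5 yaw 336.59 w 0.0437178890296326 F [ 0.9 -0.6 -1.1] q7 80.87668780807353
(np.float64(1.0), np.float64(-50.5), 2.7, np.float64(-29.3)) -> [ 0.09  0.4  -0.02] [0.    0.    0.103]
(np.float64(2.0), np.float64(-46.2), 2.7, np.float64(-35.0)) -> [ 0.17  0.84 -0.02] [0.    0.    0.202]
(np.float64(3.4), np.float64(-42.0), 2.7, np.float64(-40.7)) -> [ 0.21  1.28 -0.02] [0.    0.    0.302]
(np.float64(5.2), np.float64(-37.9), 2.7, np.float64(-46.5)) -> [ 0.21  1.73 -0.02] [0.    0.    0.403]
(np.float64(7.4), np.float64(-34.0), 2.7, np.float64(-52.2)) -> [ 0.16  2.17 -0.02] [0.    0.    0.503]
```

Call:
{"method": "play_rows", "body": {"steps": [0.09,0.4,0,0,0,0.103,0,0.17,0.84,0,0,0,0.202,0,0.21,1.28,0,0,0,0.302,0,0.21,1.73,0,0,0,0.403,0,0.19,1.95,0,0,0,0.503,0,0.16,2.1,0,0,0,0.503,0,0.16,2.1,0,0,0,0.503,0,0.16,2.1,0,0,0,0.503,0]}}

```text
time_s: 12.2
position: [0.5856, -0.1011, 0.2294]
eef_rot: [[-0.496, 0.868, 0.0], [0.868, 0.496, -0.0], [-0.0, -0.0, -1.0]]
wrist_force: [-0.7, 0.1, 0.4]
width: 0.008
gripper_force: 0.0
```

Call:
{"method": "play_rows", "body": {"steps": [0,0.1,0,0,0,0,0,0,0.2,0,0,0,0,0,0,0.2,0,0,0,0,0]}}

```text
time_s: 12.45
position: [0.587, -0.1003, 0.2293]
eef_rot: [[-0.493, 0.87, -0.001], [0.87, 0.493, -0.0], [0.0, -0.001, -1.0]]
wrist_force: [-3.4, -1.7, 0.7]
width: 0.003
gripper_force: 1.6
```

```bash
python3 - <<'E'
from h import *
where()
for d in(15,14): x,y,ps=pus(-1,0,d); rows((x,y,2.7,ps))
E
```

```text
t 12.45 tip local [  8.5 -34.7] h 2.3 yaw 307.58 w 0.02614399141271841 F [-3.4 -1.7  0.7] q7 53.18933115503433
(np.float64(7.4), np.float64(-34.0), 2.7, np.float64(-52.2)) -> [ 0.12 -0.05 -0.04] [-0.001 -0.    -0.004]
(np.float64(8.2), np.float64(-33.4), 2.7, np.float64(-52.2)) -> [ 0.12  0.05 -0.04] [-0.001 -0.    -0.004]
```

Call:
{"method": "play_rows", "body": {"steps": [0,0.1,0,0,0,0,0,0,0.15,0,0,0,0,0,0,0.15,0,0,0,0,0]}}

```text
time_s: 12.7
position: [0.5875, -0.1001, 0.2291]
eef_rot: [[-0.492, 0.871, -0.003], [0.871, 0.492, -0.001], [0.001, -0.003, -1.0]]
wrist_force: [-7.9, -3.2, 5.5]
width: 0.002
gripper_force: 4.1
```

Call:
{"method": "play_rows", "body": {"steps": [0,-0.6,0,0,0,0,0,0,-1.3,0,0,0,0,0,0,-1.3,-1.5,0,0,0,0,0,-1.3,-5,0,0,0,0,0,-1.3,-9,0,0,0,0,0,-1.3,-13,0,0,0,0,0,-1.3,-13,0,0,0,0]}}

```text
time_s: 13.28
position: [0.5788, -0.1071, 0.3669]
eef_rot: [[-0.492, 0.871, 0.011], [0.871, 0.492, 0.0], [-0.005, 0.01, -1.0]]
wrist_force: [1.0, -1.0, 0.1]
width: 0.006
gripper_force: 0.0
```

```bash
python3 - <<'E'
from h import *
where()
s=r.get_state(); R=np.array(s["eef_rot"]); print(R.T@(np.array([.40,.28,.37])-s["position"])*100)
E
```

```text
t 13.2833 tip local [  1.4 -42.5] h 139.9 yaw 307.5 w 0.05220509132223271 F [ 1.  -1.   0.1] q7 47.847890237098326
[42.49431559  3.48053006 -0.48373358]
```

Call:
{"method": "play_rows", "body": {"steps": [42,3.5,0,0,0,0,0,42,3.5,0,0,0,0,0,42,3.5,0,0,0,0,0,42,3.5,0,0,0,0,0,42,3.5,0,0,0,0,0,42,3.5,0,0,0,0,0,42,3.5,0,0,0,0,0,42,3.5,0,0,0,0,0,42,3.5,0,0,0,0,0,42,3.5,0,0,0,0,0]}}

```text
time_s: 14.12
position: [0.4017, 0.2742, 0.3598]
eef_rot: [[-0.493, 0.87, 0.001], [0.87, 0.493, 0.002], [0.002, 0.002, -1.0]]
wrist_force: [1.4, -0.2, -0.9]
width: 0.01
gripper_force: 0.0
```

```bash
python3 - <<'E'
from h import *
where()
a=cv2.resize(r.camera("top")[135:255,245:355],None,fx=5,fy=5,interpolation=cv2.INTER_CUBIC)
b=cv2.resize(r.camera("scene")[180:276,240:290],None,fx=5,fy=5,interpolation=cv2.INTER_CUBIC)
f=np.zeros((600,800,3),np.uint8); f[:600,:550]=a; f[:480,550:]=b; cv2.imwrite("pics/fin.png",f)
E
```

```text
t 14.1167 tip local [-227.3  310.3] h 132.8 yaw 307.56 w 0.08439187360312367 F [ 1.4 -0.2 -0.9] q7 -9.221700806008895
```

View pics/fin.png

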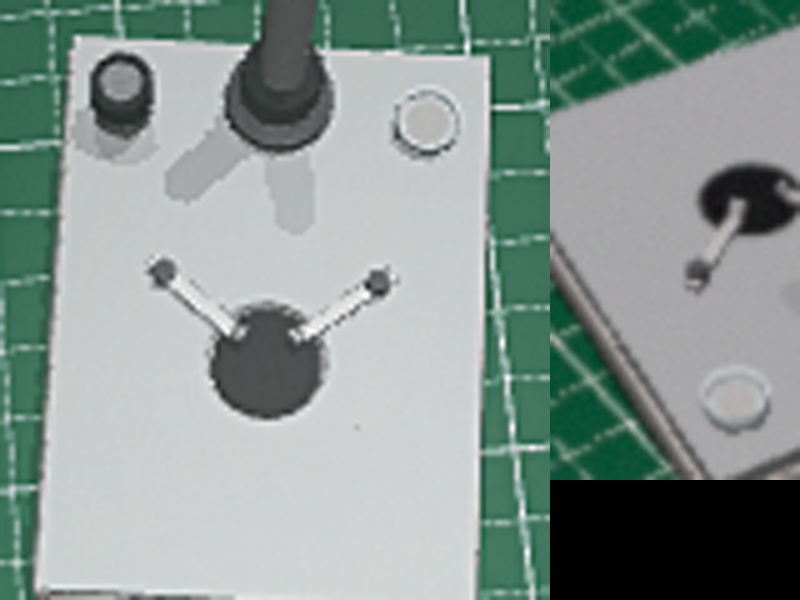

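The top view shows the plate flush at (267, 361), and both clips over it with tips at (240, 333) and (297, 337). I check the clip angles against projections before handing in.

```bash
python3 - <<'E'
from h import *
for sd in(1,-1):
  for th in(0,.05,.1):
    f=np.radians(232.2)-th; v=np.array([np.cos(f),np.sin(f)]); o=[]
    for R,z in((0,.056),(20,.0505),(53,.055)):
        q=np.array([45,58])+R*v; w=T(*S,[q[0]/1e3,sd*q[1]/1e3])[0]; o.append((proj("top",[[*w,z]])[0]+.5-[245,135])*5)
    print(sd,th,np.round(o,0).tolist())
im=cv2.imread("pics/fin.png")[:,:550]
m=((im.min(2)>150)).astype(np.uint8)
k=np.zeros_like(m); cv2.circle(k,(267,361),48,1,-1); m&=k
n,l,s,c=cv2.connectedComponentsWithStats(m); print(s[1:].tolist(),c[1:].round(0).tolist())
E
```

```text
1 0 [[164.0, 271.0], [192.0, 297.0], [239.0, 333.0]]
1 0.05 [[164.0, 271.0], [191.0, 298.0], [235.0, 337.0]]
1 0.1 [[164.0, 271.0], [190.0, 299.0], [232.0, 340.0]]
-1 0 [[379.0, 282.0], [348.0, 305.0], [298.0, 337.0]]
-1 0.05 [[379.0, 282.0], [349.0, 307.0], [301.0, 341.0]]
-1 0.1 [[379.0, 282.0], [350.0, 308.0], [304.0, 344.0]]
[[227, 326, 9, 10, 19], [290, 327, 19, 14, 140], [236, 328, 9, 10, 62]] [[231.0, 331.0], [299.0, 334.0], [240.0, 332.0]]
```

Both tips match angle 0 (predicted (239, 333) and (298, 337)). Handing in.

```bash
python3 -c "
from rig import r
print(r.finish_job())"
```

```text
the job is handed in; nothing more can be done
None
```

The plate lies flush in the recess, black side up, and both clips are swung fully in over it. The job was handed in at about 14 s of the 58 s allowed; the hand-in gave no verdict.

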